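Stopper the carafe and put the spoon back in the table caddy

ROBOT

A 6-joint arm with a two-finger parallel gripper is mounted at the origin on the work surface. World frame = base frame: x ahead of the robot, y to its left, z up, the work surface at z = 0. Lengths are in m, angles in rad, forces in N, time in s.
With the tool pointing down it reaches from about 0.25 to 0.775 m from the base axis. Payload 4 kg.
Tool frame: the origin (TCP) lies at the very end of the fingers, on their centre line; the grasp point (between the pads) lies r.grip_depth behind it (r.grip_depth is the distance from the TCP to the grasp point, in m); z points along the fingers, y is the line along which they close (so a half turn about z gives the same grasp; the last joint's range is limited). The gripper opens to 85 mm and grips with 20 to 120 N. Pads are 22 mm wide; open, the fingers measure 114 mm over their backs; the gripper's body (76 mm by 85 mm) begins 54 mm behind the grasp point. The pads swing forward as they close: fully open they stand 13 mm farther back than shut.
Start: joints at [1.119, 0.087, 1.371, -0, 1.684, -0.103], TCP at [0.188, 0.517, 0.231] pointing down, gripper open.
Joint ranges: [-3.1, 3.1], [-0.76, 2.03], [0.27, 2.55], [-1.08, 4.22], [0.17, 2.65], [-2.57, 2.57]. Speed limits (rad/s): [2.79, 2.79, 3.14, 3.14, 3.14, 3.14].

INTERFACE

Orientations are given as a unit quaternion [x, y, z, w].
In Python, from station import r gives the robot as it stands. The module is installed in compiled form; this text tells all that it offers.
- The arm moves only by the shell command python3 -m creep 'ROWS' [OPENING] [FORCE]. ROWS is a JSON object of lists of equal length, an entry for each row: "offset": the shift along the tool's x, y, z in m, a list of three; "twist": the turn about the tool's z in degrees. A call has 1 to 20 rows; each row shifts and turns the commanded pose from where the row before left it, along the tool's axes as they then stand; what a row does not reach is not made up. A row lasts 1/8 s, in which the tool goes at most 62.5 mm and 10.7 degrees, less where a joint would pass 70% of its speed; a pose out of reach is approached as far as the arm can. A call with a gripper value outside its range is refused whole. OPENING is the finger opening in m, from 0 to 0.0854, set as the call begins (- or left out, the last holds). The fingers move at their own pace and stop on an object; FORCE is the grip in N (left out, the last holds). Time passes only in rows, so rows that do not move let the fingers close. It gives the time, the measured TCP pose, the force, the opening and the grip force at its end, in the units of the state.
- r.get_state(): the state, without advancing time (a new reading comes with each control period).
- r.read_camera(name): name is "side" or "top" or "wrist"; returns (picture, depth): 420x560x3 uint8, blue, green, red; 420x560 float32, m along the optical axis (not along the pixel's ray), 0 where there is no reading.
- r.camera_model(name): a dict with "intrinsics" (3x3 intrinsics, pixels), "camera_from_world" (4x4, takes a point from world to camera coordinates). Camera axes: x right, y up, looking along -z (the intrinsics and any distortion apply to the point x, -y, -z); pixel columns grow to the right and rows downward; lengths in m; the calibration is good to about 2 mm. A picture is of the moment at which its call begins: read the wrist's pose just before it. camera_model takes no time and is no camera call; for the wrist camera it gives the pose at the moment of the call.
- r.hand_in(): hands the job in; it is judged then, once.
Trained networks look in the newest picture that a camera, given by its name, has taken for a name from the list of things; names that differ only in an ending like _2 or _b are one class to them, and where a whole thing is asked for, a point or a joint stands for the part that bears it (a point fixed in the world has none). Each returns a list of dicts, best first, with "p" (0 to 1); they miss things now and then, are a little off and sometimes report something else, mostly with a low value. They report only what shows in the picture. A call takes as long as a camera call. They do not tell look-alikes from the thing itself.
- r.look_for(query, camera): "location" ([x, y, z] in m, in world coordinates, good to about 4 mm: the middle of the surface that is visible of it).
The state is a dict: "t": time; "q": joint angles; "qd": joint speeds; "effort": joint torques, N m; "tool_pos": TCP position; "ee_rot": TCP orientation; "force": force on the tool from outside, world axes, zero at the start; "moment": the same for the moment, N m; "grip_width": finger opening in m; "grasp_force": force on a finger pad.
Only numpy, scipy, OpenCV 4.12 (cv2) and the standard library are available. Lean on these libraries where they do the work, as an engineer would, in place of code of your own. Each camera call takes 0.05 s, during which the arm holds its last target. There are 200 camera calls.

TASK

Put the table caddy in order: set the loose stopper from the saucer into the open carafe's neck, upright and fully home, and lay the spoon flat and lengthwise in the caddy's empty cutlery compartment, either way round. The carafes stay standing in their bay; do not tip them, and leave the closed carafe, fork, saucer, soup bowl and pepper mill where they are.

Things in the scene. Friction and masses are not known exactly. Their poses are not given: they have to be found in the camera images.
- caddy: Dark wooden table caddy, fixed, 240 (x) x 270 (y) mm, origin under its centre. Floor top 8 mm up, outer walls 8 mm thick with their top at 26 mm, dividers 6 mm thick with their top at 24 mm. Along its y: the empty spoon compartment (y -127 to -61 mm), the fork's compartment (y -55 to 11 mm), the carafe bay (y 17 to 127 mm); each is 224 mm long along the caddy's x.
- spoon_bay (a point): Centre of the floor of the empty cutlery compartment (inside 224 mm along x, 66 mm along y, 16 mm deep to the top of its divider, 18 mm to the outer walls); axes as the caddy's.
- carafe_bay (a point): Centre of the floor of the carafe bay (224 x 110 mm), axes as the caddy's; the two carafes stand side by side in it along x, in either order.
- open_carafe: White ceramic carafe with an open mouth, 0.7 kg, loose, 160 mm high; belly 84 mm across up to 65 mm height, narrowing to a neck 40 mm across outside from 122 mm up. Origin at the centre of its underside, z up. The neck's bore is 30 mm across and 38 mm deep.
- mouth (a point): Centre of the open carafe's mouth, in the plane of its rim, 160 mm above its underside; z up out of the neck.
- stopper: Loose stopper, about 35 g, standing upright on its small end in the saucer. Tapered cork plug 26 mm long, 19 mm across at its foot and 26.6 mm at its top, under a cylindrical light wooden head 36 mm across and 24 mm high (50 mm in all) that rests on the carafe's rim when home. Origin at the centre of the plug's foot, z up towards the head.
- stopper_seat (a point): Point on the stopper's axis at the underside of the head, 26 mm above the plug's foot; meets point mouth when the stopper is home.
- spoon: Loose steel serving spoon, about 70 g, lying on the table, 183 mm long. Origin on its underside near mid-length, x along the spoon to its bowl, z up. Straight handle 13 mm wide, from x -88 to 47 mm, its underside 5 mm and its top 12 mm up; a downturned end 18 mm wide and 12 mm high at x -86 mm; round bowl 46 mm across and 13 mm high centred at x 68 mm.
- spoon_bowl (a point): Underside of the spoon's bowl, at its centre (x 68 mm of the spoon).
- spoon_end (a point): Underside of the handle's downturned end (x -86 mm of the spoon).
- saucer: White ceramic saucer 100 mm across and 16 mm high, loose, the stopper stands on it; origin at the centre of its underside. Leave in place.
- closed_carafe: Bystander: carafe like the open one, its stopper already home (its head makes it 184 mm high); origin at the centre of its underside.
- fork: Bystander: steel fork 180 mm long, 6 mm high, lying in the middle compartment along the caddy's x; origin on its underside.
- soup_bowl: Bystander: white ceramic bowl 110 mm across and 45 mm high; origin at the centre of its underside. It and the saucer may have swapped places.
- pepper_mill: Bystander: dark wooden pepper mill 52 mm across and 140 mm high, beyond the spoon; origin at the centre of its underside.
There are look-alikes about, which are no part of the job. Of the things that look like the stopper, the largest one is meant.

How it is judged:
At the end, for the whole second after the job is handed in: Stopper seat within 4 mm of the mouth centre, axes within 0.1 rad; both carafes upright (0.06 rad), the open one on the bay floor; spoon bowl and handle end both inside the empty compartment, undersides within 6 mm of its floor; stopper, spoon and open carafe at rest (distance between stopper_seat and mouth below 0.004 m and angle between the z axis of stopper and the z axis of open_carafe, either way round below 0.1 rad and angle between each of open_carafe, closed_carafe's own z axis and vertical below 0.06 rad and angle between stopper's own z axis and vertical below 0.12 rad and x of open_carafe in the frame of carafe_bay between -0.09 and 0.09 m and y of open_carafe in the frame of carafe_bay between -0.025 and 0.025 m and z of open_carafe in the frame of carafe_bay below 0.006 m and y of spoon_bowl in the frame of spoon_bay between -0.033 and 0.033 m and x of spoon_bowl in the frame of spoon_bay between -0.112 and 0.112 m and z of spoon_bowl in the frame of spoon_bay between -0.005 and 0.006 m and y of spoon_end in the frame of spoon_bay between -0.033 and 0.033 m and x of spoon_end in the frame of spoon_bay between -0.112 and 0.112 m and z of spoon_end in the frame of spoon_bay between -0.005 and 0.006 m and linear speed of each of stopper, spoon, open_carafe below 0.03 m/s); the robot touches nothing.
It fails at once if a carafe is tipped by more than 0.25 rad (angle between any of open_carafe, closed_carafe's own z axis and vertical above 0.25 rad).
It fails at once if the closed carafe, fork, saucer, soup bowl or pepper mill is displaced by more than 30 mm, or the mill or bowl is tipped over (distance of any of closed_carafe, fork, saucer, soup_bowl, pepper_mill from where it was at the start of the episode above 0.03 m or angle between any of pepper_mill, soup_bowl's own z axis and vertical above 0.5 rad).
It also fails if it takes over 58 s, if anything falls off the work surface, if the arm or the gripper's body presses on something with over 40 N, if the wrist force passes 120 N, or if a joint passes its speed limit or range.

## Working session

There is one attempt and no reset: what is moved stays moved. The work goes in short steps, Python scripts to look and compute and a shell command to move; the robot and the scene stay as the last step left them, time stands still between calls to the robot, and variables do not carry over. Pictures are saved under pics/ and viewed, at most 10 in all, crops included, and the job is handed in when it is done.

```bash
mkdir -p pics; cat > h.py <<'E'
import numpy as np, cv2
from station import r
def cloud(name):
    m=r.camera_model(name); im,d=r.read_camera(name)
    K=np.array(m["intrinsics"]); T=np.linalg.inv(np.array(m["camera_from_world"]))
    v,u=np.mgrid[0:420,0:560]
    x=(u-K[0,2])/K[0,0]*d; y=(v-K[1,2])/K[1,1]*d
    P=np.stack([x,-y,-d,np.ones_like(d)],-1)@T.T
    P=P[...,:3]; P[d==0]=np.nan
    return im,d,P
E
python3 - <<'E'
from h import *
s=r.get_state();print(s['t'],s['tool_pos'],s['ee_rot'],r.grip_depth,s['grip_width'])
for c in ("top","side"):
    im,d,P=cloud(c); cv2.imwrite(f"pics/{c}0.png",im); np.save(f"{c}0.npy",P)
    for q in ("stopper","open_carafe","closed_carafe","spoon","spoon_bowl","spoon_end","saucer","soup_bowl","pepper_mill","caddy","fork"):
        print(c,q,[(round(o['p'],2),np.round(o['location'],3).tolist()) for o in r.look_for(q,c)[:4]])
E
```

```text
0.0 [0.18774928 0.51642057 0.23011718] [ 1.73523798e-01  9.84829027e-01 -1.08901488e-03 -3.05168999e-04] 0.0187 0.08546127325096832
top stopper [(0.72, [0.581, -0.13, 0.01]), (0.67, [0.62, -0.27, 0.052]), (0.64, [0.616, -0.38, 0.034])]
top open_carafe [(0.76, [0.502, 0.262, 0.107])]
top closed_carafe [(0.62, [0.602, 0.258, 0.107]), (0.55, [0.576, 0.195, 0.014])]
top spoon [(0.76, [0.58, -0.132, 0.012])]
top spoon_bowl [(0.71, [0.579, -0.136, 0.013])]
top spoon_end [(0.67, [0.582, -0.131, 0.01])]
top saucer [(0.69, [0.617, -0.272, 0.012])]
top soup_bowl [(0.61, [0.478, -0.347, 0.02])]
top pepper_mill [(0.69, [0.726, -0.102, 0.099])]
top caddy [(0.77, [0.554, 0.176, 0.014])]
top fork [(0.87, [0.577, 0.197, 0.012]), (0.18, [0.578, -0.134, 0.009])]
side stopper [(0.9, [0.622, -0.284, 0.048]), (0.77, [0.615, -0.392, 0.036]), (0.49, [0.74, -0.318, 0.031])]
side open_carafe [(0.77, [0.504, 0.258, 0.087])]
side closed_carafe [(0.97, [0.606, 0.249, 0.09])]
side spoon [(0.93, [0.565, -0.134, 0.009]), (0.45, [0.613, -0.274, 0.008])]
side spoon_bowl [(0.56, [0.479, -0.32, 0.028]), (0.55, [0.568, -0.13, 0.01])]
side spoon_end [(0.75, [0.567, -0.135, 0.01]), (0.18, [0.609, 0.247, 0.09])]
side saucer [(0.72, [0.607, 0.248, 0.09]), (0.67, [0.613, -0.276, 0.012]), (0.42, [0.574, 0.188, 0.011])]
side soup_bowl [(0.74, [0.478, -0.318, 0.03])]
side pepper_mill [(0.74, [0.735, -0.133, 0.07]), (0.37, [0.504, 0.251, 0.088])]
side caddy [(0.61, [0.554, 0.145, 0.006])]
side fork [(0.85, [0.576, 0.19, 0.01])]
```

View pics/top0.png

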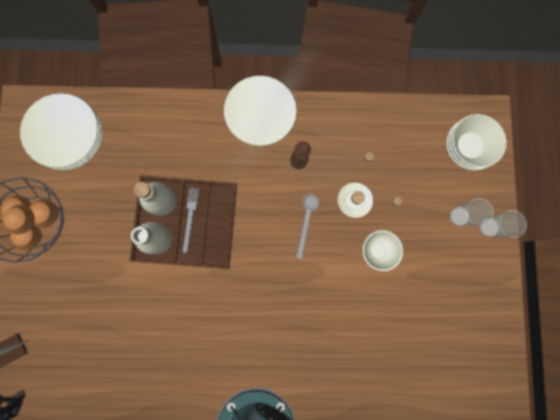

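View pics/side0.png

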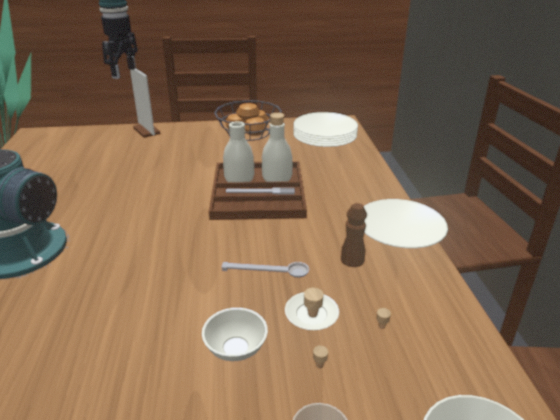

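Top view (x up, y left): three things could be the stopper, at (357,198) in the saucer, (397,201) and (370,156) on the table. The one in the saucer fits because it is the largest and stands in the saucer. The open carafe's mouth is at (140,236), the closed carafe's head at (142,189), the spoon runs from (300,256) to (311,202), and the empty compartment is the rightmost one. I'll confirm with a crop and fit positions.

```bash
python3 - <<'E'
from h import *
im=cv2.imread("pics/top0.png");S=cv2.imread("pics/side0.png")
a=cv2.resize(im[140:280,285:415],None,fx=3,fy=3,interpolation=cv2.INTER_CUBIC)
b=cv2.resize(S[255:375,190:400],(735,420),interpolation=cv2.INTER_CUBIC)[:, 335:]
cv2.imwrite("pics/crop1.png",np.hstack([a,b]))
for c in("top","side"):
    P=np.load(c+"0.npy");X,Y,Z=P[...,0],P[...,1],P[...,2]
    def rep(n,x0,x1,y0,y1,z0,z1):
        m=(X>x0)&(X<x1)&(Y>y0)&(Y<y1)&(Z>z0)&(Z<z1);p=P[m]
        if len(p)<4: print(c,n,len(p));return p
        (cx,cy),rad=cv2.minEnclosingCircle(p[:,:2].astype(np.float32))
        print(c,n,len(p),"mean",p.mean(0).round(4),"circ",round(cx,4),round(cy,4),round(rad,4),"z",np.percentile(p[:,2],[5,50,95]).round(3),"x",p[:,0].min().round(3),p[:,0].max().round(3),"y",p[:,1].min().round(3),p[:,1].max().round(3));return p
    rep("stop head",.56,.68,-.33,-.22,.04,.09)
    rep("stop top",.56,.68,-.33,-.22,.053,.09)
    rep("cand2",.58,.65,-.42,-.35,.015,.06)
    rep("cand3",.70,.78,-.36,-.28,.015,.06)
    rep("saucer",.54,.69,-.35,-.2,.005,.02)
    rep("neck/mouth",.45,.555,.18,.34,.155,.2)
    rep("closed head",.555,.68,.18,.34,.18,.22)
    p=rep("spoon",.45,.70,-.2,-.07,.006,.03)
    if len(p)>5:
        l=cv2.fitLine(p[:,:2].astype(np.float32),cv2.DIST_L2,0,.01,.01).ravel();print(l)
        t=(p[:,:2]-l[2:])@l[:2];print("ends",l[2:]+t.min()*l[:2],l[2:]+t.max()*l[:2])
        w=(p[:,:2]-l[2:])@np.array([-l[1],l[0]])
        for lo in np.arange(t.min(),t.max(),.03):
            k=(t>=lo)&(t<lo+.03);print(round(lo,3),k.sum(),w[k].min().round(4),w[k].max().round(4),np.median(p[k,2]).round(4))
    rep("caddy walls",.40,.72,.0,.34,.018,.03)
    rep("floor spoonbay",.46,.65,.06,.15,.003,.014)
    rep("mill",.66,.8,-.17,-.06,.1,.2)
P=np.load("top0.npy")
print("row y,z");[print(v,[(u,P[v,u].round(3).tolist()) for u in range(196,244,4)]) for v in (225,)]
m=(P[...,2]>.018)&(P[...,2]<.032)&(P[...,0]>.4)&(P[...,0]<.72)&(P[...,1]<.2)&(P[...,1]>0)
print(cv2.minAreaRect(P[m][:,:2].astype(np.float32)))
E
```

```text
top stop head 145 mean [ 0.6234 -0.271   0.0546] circ 0.6247 -0.2722 0.018 z [0.047 0.055 0.058] x 0.607 0.64 y -0.29 -0.254
top stop top 119 mean [ 0.624  -0.2718  0.0558] circ 0.6243 -0.2722 0.0178 z [0.053 0.056 0.058] x 0.609 0.64 y -0.289 -0.255
top cand2 74 mean [ 0.6171 -0.3847  0.0322] circ 0.6173 -0.3863 0.0126 z [0.024 0.034 0.037] x 0.606 0.628 y -0.399 -0.374
top cand3 71 mean [ 0.7441 -0.3087  0.0327] circ 0.745 -0.3101 0.0128 z [0.023 0.034 0.038] x 0.733 0.756 y -0.322 -0.298
top saucer 721 mean [ 0.6222 -0.2721  0.0117] circ 0.6098 -0.2737 0.0965 z [0.006 0.012 0.017] x 0.54 0.689 y -0.348 -0.201
top neck/mouth 144 mean [0.507  0.2774 0.1654] circ 0.5074 0.2785 0.0202 z [0.157 0.167 0.17 ] x 0.488 0.526 y 0.259 0.298
top closed head 200 mean [0.6119 0.2695 0.1914] circ 0.6125 0.2708 0.018 z [0.184 0.192 0.195] x 0.595 0.629 y 0.254 0.287
top spoon 341 mean [ 0.551  -0.1321  0.0115] circ 0.5682 -0.106 0.1103 z [0.007 0.012 0.015] x 0.459 0.678 y -0.181 -0.093
[ 0.97925436 -0.20263496  0.55096215 -0.1320531 ]
ends [ 0.45488439 -0.11217195] [ 0.66945679 -0.15657294]
-0.0
[... 2091 characters left out ...]
ean [0.557  0.1115 0.0085] circ 0.5564 0.106 0.1017 z [0.004 0.008 0.013] x 0.461 0.65 y 0.062 0.15
side mill 371 mean [ 0.7336 -0.1231  0.124 ] circ 0.7356 -0.115 0.0208 z [0.103 0.125 0.14 ] x 0.716 0.755 y -0.135 -0.102
row y,z
225 [(196, [0.545, 0.173, 0.01]), (200, [0.545, 0.162, 0.009]), (204, [0.544, 0.149, 0.024]), (208, [0.546, 0.141, 0.005]), (212, [0.546, 0.129, 0.009]), (216, [0.546, 0.118, 0.006]), (220, [0.546, 0.107, 0.005]), (224, [0.546, 0.096, 0.008]), (228, [0.546, 0.084, 0.008]), (232, [0.545, 0.072, 0.026]), (236, [0.547, 0.062, 0.001]), (240, [0.547, 0.051, 0.003])]
((0.5506079196929932, 0.13904856145381927), (0.1362457275390625, 0.24017250537872314), 86.23068237304688)
```

View pics/crop1.png

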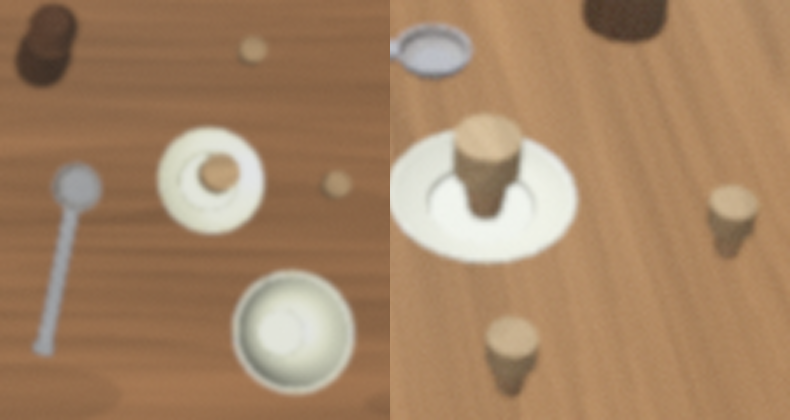

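The saucer stopper, crop (215,172) left and (487,150) right, is clearly larger (head radius 18 mm against 12.6–13 mm), so it is the one. It is at (0.624, -0.2725), top z 0.056; the mouth is at about (0.506, 0.278). I'm moving above the stopper with the closing axis along world y.

```bash
python3 -m creep '{"offset":[[0,0,0],[0,0,0],[-0.0242,-0.0439,0],[-0.0242,-0.0439,0],[-0.0242,-0.0439,0],[-0.0242,-0.0439,0],[-0.0242,-0.0439,0],[-0.0242,-0.0439,0],[-0.0242,-0.0439,0],[-0.0242,-0.0439,0],[-0.0242,-0.0439,0],[-0.0242,-0.0439,0],[-0.0242,-0.0439,0],[-0.0242,-0.0439,0],[-0.0242,-0.0439,0],[-0.0242,-0.0439,0],[-0.0242,-0.0439,0],[-0.0242,-0.0439,0],[-0.0242,-0.0439,0],[-0.0242,-0.0439,0]],"twist":[-10,-10,0,0,0,0,0,0,0,0,0,0,0,0,0,0,0,0,0,0]}' 0.065 20
```

```text
t: 3.7
tool_pos: [0.6245, -0.2747, 0.2312]
ee_rot: [-0.0, 1.0, 0.0, 0.0]
force: [0.4, 0.1, 0.1]
grip_width: 0.0651
grasp_force: 0.0
```

```bash
python3 -m creep '{"offset":[[0,0.002,0.03],[0,0,0.03],[0,0,0.03],[0,0,0.03],[0,0,0.03],[0,0,0.02],[0,0,0.02],[0,0,0.015],[0,0,0],[0,0,0]],"twist":[0,0,0,0,0,0,0,0,0,0]}' 0.065 20
python3 -m creep '{"offset":[[0,0,0],[0,0,0],[0,0,0],[0,0,0],[0,0,0],[0,0,0]],"twist":[0,0,0,0,0,0]}' 0.0 25
```

```text
t: 4.95
tool_pos: [0.6245, -0.2715, 0.0273]
ee_rot: [-0.0, 1.0, -0.0, 0.001]
force: [0.2, -0.1, 0.0]
grip_width: 0.0647
grasp_force: 0.0
t: 5.7
tool_pos: [0.6245, -0.2716, 0.0276]
ee_rot: [-0.0, 1.0, -0.001, 0.001]
force: [0.6, -1.0, 5.6]
grip_width: 0.0353
grasp_force: 25.0
```

```bash
python3 -m creep '{"offset":[[0,0,-0.01],[0,0,-0.02],[0,0,-0.03],[0,0,-0.04],[0,0,-0.04],[0,0,-0.04],[0,0,-0.04],[0,0,-0.02],[0,0,0],[0,0,0]],"twist":[0,0,0,0,0,0,0,0,0,0]}'
python3 - <<'E'
from h import *
im,d,P=cloud("side");cv2.imwrite("pics/s1.png",im[120:340,150:420])
im,d,Q=cloud("top")
s=r.get_state();print(s['tool_pos'],s['grip_width'],s['force'])
for P in(P,Q):
    m=(P[...,0]>.58)&(P[...,0]<.67)&(P[...,1]>-.32)&(P[...,1]<-.22)&(P[...,2]>.19)&(P[...,2]<.265);p=P[m]
    if len(p):
        for z in np.arange(.19,.265,.008):
            k=p[(p[:,2]>=z)&(p[:,2]<z+.008)]
            if len(k):print(round(z,3),len(k),k.min(0).round(3),k.max(0).round(3))
E
```

```text
t: 6.95
tool_pos: [0.6234, -0.271, 0.2652]
ee_rot: [-0.0, 1.0, 0.0, -0.001]
force: [0.3, 0.4, -1.2]
grip_width: 0.0354
grasp_force: 25.0
[ 0.62321762 -0.27088531  0.26410345] 0.03499386302964007 [-0.88269406  0.12470657 -0.3124164 ]
0.238 14 [ 0.613 -0.281  0.243] [ 0.631 -0.273  0.246]
0.246 52 [ 0.612 -0.283  0.246] [ 0.632 -0.269  0.254]
0.254 41 [ 0.611 -0.285  0.254] [ 0.631 -0.271  0.262]
0.262 5 [ 0.611 -0.278  0.262] [ 0.615 -0.275  0.265]
```

View pics/s1.png

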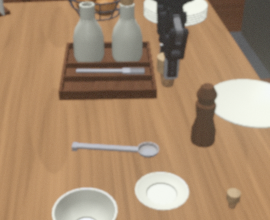

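Stopper held upright in the gripper; saucer unmoved. I'm carrying it over the mouth.

```bash
python3 -m creep '{"offset":[[0.004,0.02,0],[0.008,0.04,0],[0.009,0.04,0],[0.009,0.04,0],[0.009,0.04,0],[0.009,0.04,0],[0.009,0.04,0],[0.009,0.04,0],[0.009,0.04,0],[0.009,0.04,0],[0.009,0.04,0],[0.009,0.04,0],[0.009,0.04,0],[0.0065,0.04,0],[0.001,0.03,0],[0,0.02,0],[0,0,0],[0,0,0]],"twist":[0,0,0,0,0,0,0,0,0,0,0,0,0,0,0,0,0,0]}'
python3 - <<'E'
from h import *
r.get_state();im,d,P=cloud("wrist");cv2.imwrite("pics/w1.png",im)
s=r.get_state();print(s['tool_pos'],s['grip_width'],s['force'])
im2,d2,Q=cloud("side");cv2.imwrite("pics/w1.png",np.hstack([cv2.resize(im,(400,300)),cv2.resize(im2[60:210,180:330],(300,300))]))
for n,P in(("wrist",P),("side",Q)):
    for z in (.15,.156,.162,.168):
        k=P[(abs(P[...,0]-.506)<.04)&(abs(P[...,1]-.278)<.04)&(P[...,2]>=z)&(P[...,2]<z+.006)]
        if len(k):print(n,z,len(k),k.min(0).round(4),k.max(0).round(4),cv2.minEnclosingCircle(k[:,:2].astype(np.float32)))
    for z in np.arange(.235,.262,.008):
        k=P[(abs(P[...,0]-.506)<.03)&(abs(P[...,1]-.278)<.04)&(P[...,2]>=z)&(P[...,2]<z+.008)]
        if len(k):print(n,z,len(k),k.min(0).round(4),k.max(0).round(4))
E
```

```text
t: 9.3
tool_pos: [0.5051, 0.318, 0.2663]
ee_rot: [0.0, 1.0, -0.0, -0.0]
force: [0.7, -0.9, 0.1]
grip_width: 0.035
grasp_force: 25.1
[0.50530436 0.31773513 0.26639275] 0.0351324732487564 [ 0.08313331  0.77771139 -0.70727755]
wrist 0.15 228 [0.4868 0.264  0.15  ] [0.5219 0.2992 0.156 ] ((0.5040848851203918, 0.28080958127975464), 0.018769968301057816)
wrist 0.156 247 [0.4869 0.264  0.156 ] [0.522  0.2991 0.162 ] ((0.5039548873901367, 0.2807711064815521), 0.01881886087357998)
wrist 0.162 893 [0.4868 0.2596 0.162 ] [0.5263 0.2989 0.168 ] ((0.5066102147102356, 0.2792271673679352), 0.019921904429793358)
wrist 0.168 355 [0.4874 0.2598 0.168 ] [0.5257 0.2983 0.1701] ((0.5064938068389893, 0.2791827321052551), 0.019476136192679405)
wrist 0.243 55 [0.4947 0.31   0.2434] [0.4981 0.318  0.251 ]
wrist 0.251 16 [0.4943 0.3134 0.2511] [0.495  0.318  0.2539]
side 0.15 33 [0.486  0.2575 0.1501] [0.5229 0.2757 0.156 ] ((0.5044378042221069, 0.27332180738449097), 0.018664417788386345)
side 0.156 42 [0.4863 0.2538 0.1561] [0.523  0.2964 0.1615] ((0.5047951340675354, 0.2751161754131317), 0.02146761491894722)
side 0.162 73 [0.4866 0.2558 0.1623] [0.5239 0.3009 0.1679] ((0.5057390332221985, 0.2784614562988281), 0.022753197699785233)
side 0.168 10 [0.495  0.2557 0.1681] [0.5206 0.2967 0.1698] ((0.5026201009750366, 0.27622050046920776), 0.020853316411376)
side 0.243 15 [0.4965 0.305  0.2451] [0.5124 0.3152 0.2505]
side 0.251 25 [0.4942 0.3031 0.2515] [0.5127 0.3159 0.2587]
side 0.259 16 [0.4922 0.3019 0.259 ] [0.5128 0.3143 0.2668]
```

View pics/w1.png

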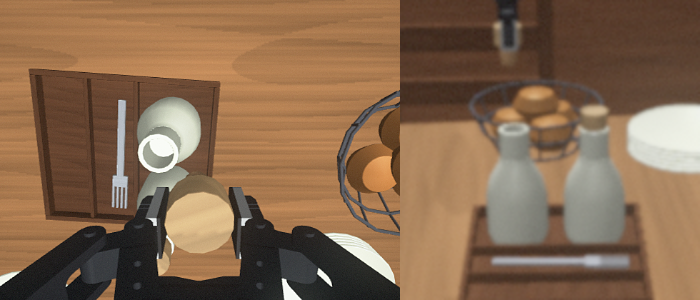

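The wrist view shows the open mouth at (158,152) and the stopper held above at (200,213), 39 mm too far in y because my rows summed to 0.59 rather than 0.55. The mouth is at (0.5065, 0.279). I'm moving back and starting down.

```bash
python3 -m creep '{"offset":[[-0.001,-0.013,0],[0,-0.016,0],[0,-0.01,0],[0,0,0.02],[0,0,0.02],[0,0,0.02],[0,0,0.008],[0,0,0],[0,0,0]],"twist":[0,0,0,0,0,0,0,0,0]}'
python3 -m creep '{"offset":[[0,0,0.006],[0,0,0.006],[0,0,0.006],[0,0,0.006],[0,0,0.004],[0,0,0]],"twist":[0,0,0,0,0,0]}'
```

```text
t: 10.52
tool_pos: [0.5067, 0.2798, 0.1996]
ee_rot: [-0.0, 1.0, 0.0, 0.001]
force: [0.1, 0.5, -0.4]
grip_width: 0.0353
grasp_force: 25.1
t: 11.28
tool_pos: [0.5059, 0.2797, 0.1697]
ee_rot: [-0.0, 1.0, -0.0, -0.0]
force: [-0.5, 0.2, -0.6]
grip_width: 0.0353
grasp_force: 25.1
```

```bash
python3 -m creep '{"offset":[[0,0,0.002],[0,0,0.002],[0,0,0.0015],[0,0,0]],"twist":[0,0,0,0]}'
python3 -m creep '{"offset":[[0,0,0.001],[0,0,0.001],[0,0,0]],"twist":[0,0,0]}'
```

```text
t: 11.78
tool_pos: [0.5065, 0.2799, 0.1671]
ee_rot: [-0.0, 1.0, 0.0, 0.001]
force: [-1.7, -1.3, 7.0]
grip_width: 0.0351
grasp_force: 28.5
t: 12.15
tool_pos: [0.5069, 0.2799, 0.1671]
ee_rot: [-0.0, 1.0, 0.001, 0.002]
force: [-3.1, -1.6, 11.3]
grip_width: 0.035
grasp_force: 31.4
```

```bash
python3 -m creep '{"offset":[[0.001,-0.0005,0],[0,0,0]],"twist":[0,0]}'
python3 -m creep '{"offset":[[0.0005,-0.0005,0.001],[0,0,0]],"twist":[0,0]}'
```

```text
t: 12.4
tool_pos: [0.5064, 0.2798, 0.1671]
ee_rot: [-0.0, 1.0, 0.001, 0.003]
force: [-1.4, -0.4, 10.3]
grip_width: 0.0352
grasp_force: 31.1
t: 12.65
tool_pos: [0.5064, 0.2798, 0.1671]
ee_rot: [-0.0, 1.0, 0.002, 0.004]
force: [-2.1, -0.1, 13.2]
grip_width: 0.0354
grasp_force: 32.5
```

```bash
python3 - <<'E'
from h import *
im,d,Q=cloud("side");cv2.imwrite("pics/s2.png",cv2.resize(im[85:200,205:305],(600,600*115//100*1)[:2] if 0 else (520,598),interpolation=cv2.INTER_CUBIC))
print(r.get_state()['moment'])
E
```

```text
[-0.19419892  0.3420171   0.00689705]
```

View pics/s2.png

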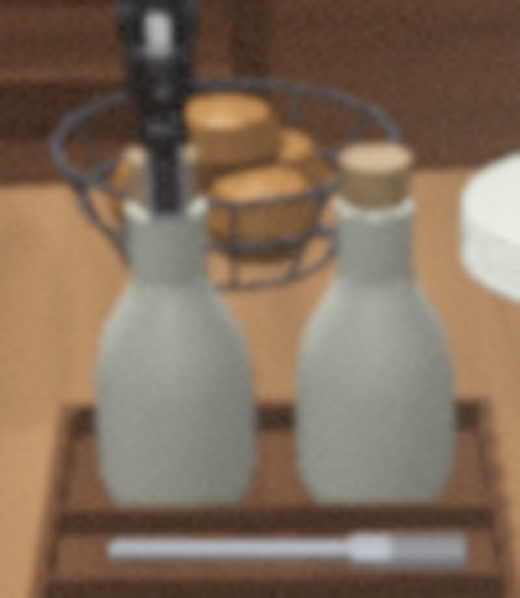

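The head looks on or just above the rim; contact at TCP 0.167 is probably fingertips on the rim. I'm releasing and checking the stopper's height.

```bash
python3 -m creep '{"offset":[[-0.0005,0.0005,-0.003],[0,0,0]],"twist":[0,0]}'
python3 -m creep '{"offset":[[0,0,0],[0,0,0],[0,0,0],[0,0,0],[0,0,-0.01],[0,0,-0.03],[0,0,-0.05],[0,0,-0.05],[0,-0.03,0],[0,-0.05,0],[0,-0.05,0],[0,-0.03,0],[0,0,0]],"twist":[0,0,0,0,0,0,0,0,0,0,0,0,0]}' 0.06
python3 - <<'E'
from h import *
for c in("side","top","wrist"):
    im,d,P=cloud(c)
    for n,x,y in(("open",.5065,.279),("closed",.6115,.270)):
        k=P[(abs(P[...,0]-x)<.025)&(abs(P[...,1]-y)<.025)&(P[...,2]>.175)&(P[...,2]<.215)]
        if len(k):
            t=k[k[:,2]>np.percentile(k[:,2],90)-.006]
            print(c,n,len(k),np.percentile(k[:,2],[50,90,98]).round(4),cv2.minEnclosingCircle(t[:,:2].astype(np.float32)))
            A=np.c_[t[:,:2]-t[:,:2].mean(0),np.ones(len(t))];print(np.linalg.lstsq(A,t[:,2],rcond=None)[0].round(3))
    if c!='top':cv2.imwrite("pics/%s3.png"%c,im)
a=cv2.imread("pics/side3.png")[85:200,205:305];b=cv2.imread("pics/wrist3.png")
cv2.imwrite("pics/m3.png",np.hstack([cv2.resize(a,(365,420),interpolation=cv2.INTER_CUBIC),cv2.resize(b,(435,420))]))
E
```

```text
t: 12.95
tool_pos: [0.5062, 0.2798, 0.1671]
ee_rot: [-0.0, 1.0, 0.001, 0.002]
force: [-0.3, 1.0, 8.2]
grip_width: 0.0354
grasp_force: 29.8
t: 14.58
tool_pos: [0.5053, 0.1176, 0.306]
ee_rot: [0.002, 1.0, 0.0, 0.001]
force: [-0.4, 0.6, -0.2]
grip_width: 0.0598
grasp_force: 0.0
side open 135 [0.1885 0.1925 0.1931] ((0.5043299794197083, 0.27623724937438965), 0.02017560973763466)
[-0.017  0.085  0.191]
side closed 134 [0.1883 0.1925 0.1933] ((0.61170494556427, 0.2690005898475647), 0.020545728504657745)
[-0.038  0.076  0.191]
wrist open 2313 [0.1916 0.1926 0.1932] ((0.506212592124939, 0.27956658601760864), 0.01831664890050888)
[0.019 0.034 0.192]
wrist closed 985 [0.1894 0.1924 0.1929] ((0.6099640727043152, 0.2703269124031067), 0.01762450858950615)
[0.127 0.075 0.191]
```

View pics/m3.png

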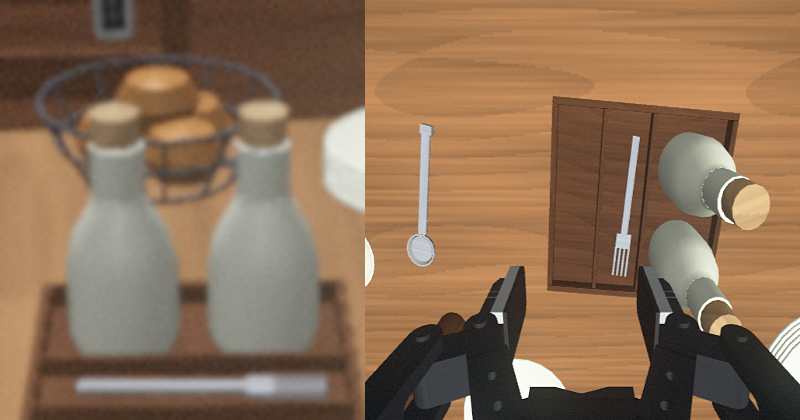

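Stopper is home: both heads at 0.1925. The wrist view shows the spoon at (425,128)–(421,248) and the empty compartment at (578,190); I'm measuring both there.

```bash
python3 - <<'E'
from h import *
im,d,P=cloud("wrist");print(r.get_state()['tool_pos'])
X,Y,Z=P[...,0],P[...,1],P[...,2]
p=P[(X>.43)&(X<.66)&(Y>-.19)&(Y<-.09)&(Z>.008)&(Z<.03)]
h=p[(p[:,0]<.57)&(p[:,0]>.47)];l=np.polyfit(h[:,0],h[:,1],1);print("handle y=",l,"angle",np.degrees(np.arctan(l[0])),h[:,2].mean())
dr=np.array([1,l[0]])/np.hypot(1,l[0]);w=p[abs(p[:,1]-np.polyval(l,p[:,0]))<.03]
t=w[:,:2]@dr;print("x range",w[:,0].min(),w[:,0].max(),"len",np.ptp(t))
b=w[w[:,0]>w[:,0].max()-.043];print("bowl",cv2.minEnclosingCircle(b[:,:2].astype(np.float32)))
# walls: ridge lines per x
for nm,y0 in(("outer",.073),("divider",.146)):
    k=P[(abs(Y-y0)<.02)&(X>.47)&(X<.63)&(Z>.02)&(Z<.03)];l2=np.polyfit(k[:,0]-.55,k[:,1],1);print(nm,len(k),l2,np.degrees(np.arctan(l2[0])),k[:,2].mean())
k=P[(X>.4)&(X<.72)&(Y>.085)&(Y<.135)&(Z>.019)&(Z<.03)]
for s in(k[k[:,0]<.5],k[k[:,0]>.6]):
    if len(s):print("endwall",len(s),s.mean(0),s.min(0),s.max(0))
E
```

```text
[0.50519473 0.1202584  0.30510772]
handle y= [-0.2053034  -0.01768382] angle -11.601807843162067 0.011557960704148123
x range 0.45658256923464124 0.636568679176812 len 0.18277239539763407
bowl ((0.6144019961357117, -0.14442244172096252), 0.023224327713251114)
outer 895 [-0.06960543  0.07574516] -3.9816753763030905 0.02569635659270292
divider 664 [-0.07029886  0.14847389] -4.021212667429179 0.023732838770174357
endwall 392 [0.43400363 0.106185   0.02569543] [0.42706609 0.08511712 0.01932672] [0.46838371 0.13400153 0.02814283]
endwall 307 [0.66296473 0.10995763 0.0247468 ] [0.65804864 0.08548755 0.01905746] [0.66910177 0.13480209 0.02834829]
```

```bash
python3 -m creep '{"offset":[[-0.005,-0.03,0],[-0.008,-0.045,0],[-0.01,-0.045,0],[-0.01,-0.045,0],[-0.01,-0.045,0.02],[-0.0094,-0.0427,0.04],[0,0,0.04],[0,0,0.04],[0,0,0.04],[0,0,0.02],[0,0,0],[0,0,0],[0,0,0]],"twist":[0,0,0,0,0,0,0,5.8,5.8,0,0,0,0]}' 0.045
python3 - <<'E'
from h import *
s=r.get_state();im,d,P=cloud("wrist");cv2.imwrite("pics/w4.png",im)
from scipy.spatial.transform import Rotation as R
M=R.from_quat(s['ee_rot']).as_matrix();print(s['tool_pos'],np.degrees(np.arctan2(M[1,1],M[0,1])))
L=(P-s['tool_pos'])@M
X,Y,Z=L[...,0],L[...,1],P[...,2]
p=L[(abs(X)<.045)&(abs(Y)<.03)&(Z>.007)&(Z<.016)]
if len(p):l=np.polyfit(p[:,0],p[:,1],1);print(len(p),"tool-frame handle y=",l,p.min(0),p.max(0))
q=P[(abs(P[...,0]-.614)<.035)&(abs(P[...,1]+.144)<.03)&(Z>.006)&(Z<.02)]
print(cv2.minEnclosingCircle(q[:,:2].astype(np.float32)) if len(q) else 0)
E
```

```text
t: 16.4
tool_pos: [0.5589, -0.1334, 0.1067]
ee_rot: [0.101, 0.995, -0.0, 0.002]
force: [-0.2, -0.3, 0.4]
grip_width: 0.0451
grasp_force: 0.0
[ 0.55887236 -0.13341597  0.10670971] 78.44757076316567
2385 tool-frame handle y= [-0.00196153 -0.0002502 ] [-0.04498095 -0.01948726  0.09260691] [0.04489062 0.01822766 0.09986114]
((0.6072729229927063, -0.143850177526474), 0.030221084132790565)
```

```bash
python3 -m creep '{"offset":[[0,0,0.02],[0,0,0.025],[0,0,0.025],[0,0,0.02],[0,0,0.009],[0,0,0],[0,0,0]],"twist":[0,0,0,0,0,0,0]}' 0.045
python3 -m creep '{"offset":[[0,0,0],[0,0,0],[0,0,0],[0,0,0],[0,0,0],[0,0,0]],"twist":[0,0,0,0,0,0]}' 0.0 40
```

```text
t: 17.32
tool_pos: [0.5586, -0.1337, 0.0072]
ee_rot: [0.101, 0.995, -0.0, 0.001]
force: [0.1, 0.1, -0.1]
grip_width: 0.0448
grasp_force: 0.0
t: 18.08
tool_pos: [0.5583, -0.1336, 0.0068]
ee_rot: [0.101, 0.995, -0.0, 0.001]
force: [-0.7, 0.9, 5.2]
grip_width: 0.011
grasp_force: 41.1
```

```bash
python3 -m creep '{"offset":[[0,0,-0.01],[0,0,-0.02],[0,0,-0.03],[0,0,-0.03],[0,0,0],[0.002,0.02,0],[0.002,0.035,0],[0.003,0.04,0],[0.003,0.04,0],[0.003,0.04,0],[0.002,0.04,0],[0.001,0.03,0],[0,0,0],[0,0,0],[0,0,0]],"twist":[0,0,0,-3.8,-3.8,0,0,0,0,0,0,0,0,0,0]}'
python3 - <<'E'
from h import *
s=r.get_state();print(s['tool_pos'],s['grip_width'])
im,d,P=cloud("wrist");im2,d2,Q=cloud("side")
cv2.imwrite("pics/m5.png",np.hstack([cv2.resize(im,(440,330)),cv2.resize(im2[120:300,170:366],(360,330))]))
for n,P in(("w",P),("s",Q)):
    p=P[(P[...,0]>.42)&(P[...,0]<.68)&(abs(P[...,1]-.112)<.035)&(P[...,2]>.07)&(P[...,2]<.115)]
    p=p[abs(p[:,0]-.5595)>.03]
    if len(p):
        l=np.polyfit(p[:,0]-.5485,p[:,1],1);z=np.polyfit(p[:,0]-.5485,p[:,2],1);print(n,len(p),l,np.degrees(np.arctan(l[0])),z,p.min(0),p.max(0))
E
```

```text
t: 19.95
tool_pos: [0.5584, 0.1114, 0.0955]
ee_rot: [0.035, 0.999, -0.0, -0.0]
force: [-0.2, 0.2, -1.2]
grip_width: 0.0114
grasp_force: 40.4
[0.5583977  0.11142496 0.09546389] 0.011436085383473118
w 9601 [-0.07160963  0.11287329] -4.095938130219177 [-0.0488549   0.09735425] [0.45576533 0.09623652 0.0894994 ] [0.62236041 0.12815537 0.10310599]
s 329 [-0.01498699  0.11271713] -0.8586272121687774 [-0.01427034  0.09800376] [0.456529  0.0821889 0.0901135] [0.636449   0.13207549 0.1038843 ]
```

View pics/m5.png

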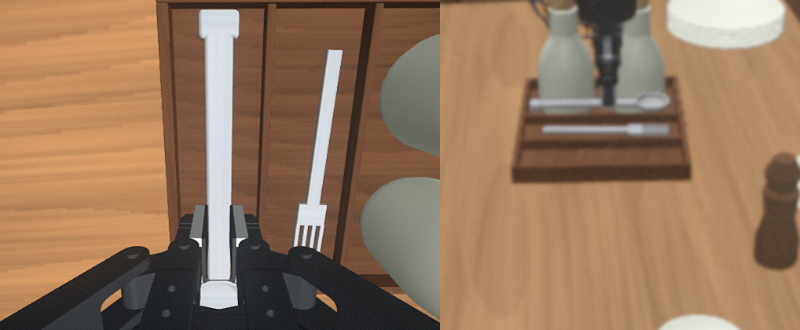

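Spoon is level, at -4° yaw, and lies along the empty compartment's centre line. I'm lowering it.

```bash
python3 -m creep '{"offset":[[0,0,0.02],[0,0,0.02],[0,0,0.015],[0,0,0.012],[0,0,0.007],[0,0,0.004],[0,0,0],[0,0,0]],"twist":[0,0,0,0,0,0,0,0]}'
python3 -m creep '{"offset":[[0,0,0.001],[0,0,0.001],[0,0,0]],"twist":[0,0,0]}'
```

```text
t: 21.05
tool_pos: [0.5592, 0.1122, 0.0184]
ee_rot: [0.035, 0.999, 0.0, 0.001]
force: [-0.1, 0.1, -1.0]
grip_width: 0.0114
grasp_force: 40.4
t: 21.42
tool_pos: [0.5586, 0.1121, 0.0157]
ee_rot: [0.035, 0.999, 0.0, -0.0]
force: [-0.5, -0.1, -0.6]
grip_width: 0.0114
grasp_force: 40.4
```

```bash
python3 -m creep '{"offset":[[0,0,0.001],[0,0,0],[0,0,0]],"twist":[0,0,0]}'
python3 -m creep '{"offset":[[0,0,0],[0,0,0],[0,0,0],[0,0,-0.01],[0,0,-0.03],[0,0,-0.05],[0,0,-0.05],[0,0,-0.05],[0,-0.03,-0.03],[0,-0.05,0],[0,-0.05,0],[0,-0.04,0],[0,0,0],[0,0,0]],"twist":[0,0,0,0,0,0,0,0,0,0,0,0,0,0]}' 0.024
python3 - <<'E'
from h import *
im,d,P=cloud("wrist");im2,d2,Q=cloud("side")
cv2.imwrite("pics/m6.png",np.hstack([cv2.resize(im,(440,330)),cv2.resize(im2[80:300,150:390],(360,330))]))
for n,P in(("w",P),("s",Q)):
    X,Y,Z=P[...,0],P[...,1],P[...,2]
    p=P[(X>.445)&(X<.65)&(abs(Y-(.1126-.07*(X-.55)))<.028)&(Z>.0145)&(Z<.03)]
    l=np.polyfit(p[:,0]-.5485,p[:,1],1);z=np.polyfit(p[:,0]-.5485,p[:,2],1);print(n,len(p),l,np.degrees(np.arctan(l[0])),z,p.min(0),p.max(0))
    for m,x,y in(("open",.5065,.279),("closed",.6115,.270)):
        k=P[(abs(X-x)<.025)&(abs(Y-y)<.025)&(Z>.175)&(Z<.215)]
        if len(k):print(m,np.percentile(k[:,2],[50,90]),k.mean(0))
E
```

```text
t: 21.8
tool_pos: [0.5587, 0.1121, 0.0148]
ee_rot: [0.035, 0.999, 0.0, 0.0]
force: [-0.6, -0.5, -0.4]
grip_width: 0.0112
grasp_force: 40.4
t: 23.55
tool_pos: [0.547, -0.057, 0.2354]
ee_rot: [0.035, 0.999, 0.0, 0.0]
force: [-0.3, 0.4, 0.2]
grip_width: 0.024
grasp_force: 0.0
w 2810 [-0.03928934  0.11378358] -2.249956133679948 [-0.00356395  0.01931402] [0.45669093 0.08626711 0.01450064] [0.63943075 0.131333   0.02318397]
s 330 [-0.00992483  0.11299869] -0.5686324375383384 [-0.00018895  0.01880623] [0.45675334 0.088072   0.014523  ] [0.63797497 0.14426503 0.02640604]
open [0.1887197 0.1925469] [0.50490433 0.27163663 0.18658652]
closed [0.18799412 0.19275992] [0.61092707 0.26271574 0.18647883]
```

View pics/m6.png

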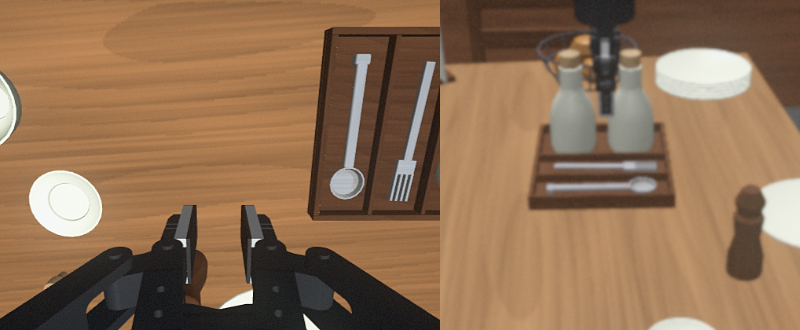

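The picture shows the spoon flat in the empty compartment, end at (362,58) and bowl at (347,183), with its top at 0.019–0.020 as expected. Both stoppers are home and the arm is clear.

```bash
python3 -c "
from station import r
print(r.hand_in())"
```

```text
the job is handed in; nothing more can be done
None
```

The job is handed in (no verdict was returned): by the last measurements, the stopper is home in the open carafe, its head level with the closed one's, and the spoon lies flat and lengthwise in the empty compartment.

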